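Vent the vacuum rig's oil trap, open it and hold its filter plate over the drip tray

TASK

The filter in the vacuum rig's oil trap is due for inspection: vent the trap first by pressing the spring plunger on its vent valve right down to its stop and holding it there for a second before letting it up, then swing the hinged cover all the way back until it rests open. Draw the mesh filter plate (the one with the pull tab) straight up out of its guides, leaving the plain deflector plate in the box, and finish the job still holding it in the gripper: upright, still, a few centimetres above the drip tray without touching it, lengthwise along the tray so that its whole lower edge is over it. Do not put the plate down or let go of it at the end, leave the cover open, and do not shift the tray, the bottle, the coil spring, the wrench or the dish.

Things in the scene. Friction and masses are not known exactly. Their poses are not given: they have to be found in the camera images.
- trap: Bolted-down vacuum rig: oil trap box, with the pump (230 high) 185 to 315 mm to its +y. Origin on the bench under the box's centre; x points to the hinge side, away from the robot. Aluminium box 130 (x) by 160 (y), walls 6, rim at z 125, inner floor z 28. Two pairs of guides for plates standing along x, at y -30 and +30 mm; filter in one, deflector in the other, either way round.
- cover (a joint): Hinge angle of the trap's cover, rad: 0 shut, grows as its front edge (at -x of the trap) rises; stop at 1.85. Aluminium hood 140 by 168 mm, 28 high, 0.45 kg; it falls shut if let go below about 1.35 and falls back onto its stop beyond that. Hinge line along y of the trap.
- cover_hinge (a point): Middle of the cover's hinge line (fixed on the trap: x 72, y 0, z 125 mm in the trap's frame); axes as the trap.
- cover_bar (a point): Middle of the cover's bar handle: a round steel bar, 10 mm thick, 90 long along y of the trap, on two arms at its ends, 45 mm in front of the cover's edge (40 free between). Moves with the cover; shut, it lies 185 mm to -x of the hinge line and 14 mm above it (139 above the bench), clear above and below.
- vent (a joint): Travel of the vent plunger, m: 0 up, 0.012 pressed to its stop. Spring: 2 N at the top, 8 N at the stop; it comes up by itself.
- vent_top (a point): Centre of the top of the vent plunger's black mushroom head (34 mm across), which is pressed straight down; on the brass vent valve on the trap's -y side, 125 mm from the box centre (x 0, y -125 in its frame), 139 mm above the bench when up. Moves with the plunger.
- filter: Filter plate, hidden in the trap under the cover: steel frame 110 (x) by 10 (y) by 90 (z) mm filled with mesh, with a flat pull tab 40 (x) by 10 (y) by 24 high on the middle of its top edge; 0.2 to 0.4 kg. Origin: middle of its lower edge, which stands on the trap's inner floor, so the tab's top is at z 142. Guides leave 2 mm each side; 97 mm of lift brings it clear of the box.
- filter_tab (a point): Middle of the filter's pull tab, 102 mm above its lower edge.
- filter_end_a (a point): One end of the filter's lower edge (55 mm to its -x).
- filter_end_b (a point): The other end of the filter's lower edge (55 mm to its +x).
- deflector: The plain deflector plate: solid aluminium, 110 by 10 by 80 mm, no tab, standing in the trap's other guides with its top 17 mm below the box rim. Origin: middle of its lower edge. It stays in the box.
- tray: The drip tray: an empty steel tray 200 (x) by 120 (y) by 25 (z) mm, walls 3, loose on the bench at the right of the rig. Origin: centre of its underside; x is its long side.
- oil_bottle: Bystander: white bottle, 68 mm across, 190 high, origin under its centre.
- spring: Bystander: coil spring standing on end, 64 mm across, 130 high, origin under its centre.
- wrench: Bystander: wrench 190 mm long lying flat beyond the tray, along its x axis.
- shim_dish: Bystander: steel dish 90 mm across, 28 high, origin under its centre.
Not all that is in view belongs to the job. What is shaped like the tray but turquoise is not meant.

How it is judged:
By the outcome, as a careful person would: the job done as asked, in the order asked, and still so for the second after the job is handed in, while the arm keeps its last pose, push and grip.
It also fails if it takes over 72 s, if anything falls off the work surface, if the arm or the gripper's body presses on something with over 40 N, if the wrist force passes 120 N, or if a joint passes its speed limit or range.

ROBOT

A 6-joint arm with a two-finger parallel gripper is mounted at the origin on the work surface. World frame = base frame: x ahead of the robot, y to its left, z up, the work surface at z = 0. Lengths are in mm, angles in degrees, forces in N, time in s.
With the tool pointing down it reaches from about 300 to 850 mm from the base axis. Payload 4.2 kg.
Tool frame: the origin (TCP) lies at the very end of the fingers, on their centre line; the grasp point (between the pads) lies 19 mm behind it (env.tcp_to_grasp is the distance from the TCP to the grasp point, in mm); z points along the fingers, y is the line along which they close (so a half turn about z gives the same grasp; the last joint's range is limited). The gripper opens to 91 mm and grips with 3 to 60 N. Pads are 32 mm wide; open, the fingers measure 118 mm over their backs; the gripper's body (76 mm by 178 mm) begins 60 mm behind the grasp point.
Start: joints at [64.057, 18.312, 89.639, -0, 72.044, -1.146], TCP at [241.168, 521.998, 213.976] pointing down, gripper open.
Joint ranges: [-177.97, 177.97], [-48.28, 115.42], [12.27, 149.76], [-77.06, 257.06], [2.81, 150.46], [-146.56, 146.56]. Speed limits (degrees/s): [147.25, 147.25, 180, 180, 180, 180].

INTERFACE

Orientations are given as [roll, pitch, yaw] about the fixed x, y, z axes, in that order (R = Rz(yaw) Ry(pitch) Rx(roll)).
In Python, from workcell import env gives the robot as it stands.
- The arm moves only by the tool move_arm, never from a script. Its argument "plan" is a list of rows, each a list of 3 entries, a list of its own where there are three numbers: the shift along the world's x, y, z in cm, then the turn about the world's z in degrees, then the closure, from 0 (fully open) to 1 (shut). In form: [[[x, y, z], turn, claw], ...]. A call has 1 to 5 rows; each row shifts and turns the commanded pose from where the row before left it; what a row does not reach is not made up. A row lasts 1/10 s, in which the tool goes at most 50 mm and 8.59 degrees, less where a joint would pass 70% of its speed; a pose out of reach is approached as far as the arm can. A call is refused whole if a number of a shift passes 5 or a number of a turn 8.59, either way. A call with a gripper value outside its range is refused whole. The fingers move at their own pace and stop on an object; "squeeze" is the grip in N (left out, the last holds). Time passes only in rows, so rows that do not move let the fingers close. It gives the time, the measured TCP pose, the force, the opening and the grip force at its end, in the units of the state.
- env.state(): the state, without advancing time (a new reading comes with each control period).
- env.grab_frame(name): name is "scene" or "top" or "wrist"; returns a dict with "frame" (480x640x3 uint8, red, green, blue), "z_map" (480x640 float32, mm along the optical axis (not along the pixel's ray), 0 where there is no reading), "fovy" (degrees; the focal length in pixels is half the picture's height over the tangent of half this angle, whatever the lens; pixels are square), "cx", "cy" (the principal point, pixels), "position" and "orientation" of the camera in the world. Camera axes: x right, y down, z forward; pixel columns grow to the right and rows downward; lengths in mm; the calibration is good to about 2 mm. A picture is of the moment at which its call begins.
- env.job_done(): hands the job in; it is judged then, once.
Trained networks look in a picture, given as the dict that the camera call returned (one of the last four; its "shot" number tells which), for a name from the list of things; names that differ only in an ending like _2 or _b are one class to them, and where a whole thing is asked for, a point or a joint stands for the part that bears it (a point fixed in the world has none). Each returns a list of dicts, best first, with "score" (0 to 1); they miss things now and then, are a little off and sometimes report something else, mostly with a low value. They report only what shows in the picture. A call takes as long as a camera call. They do not tell look-alikes from the thing itself.
- env.search_frame(picture, label): "point" ([column, row] in pixels, amid what is visible of it).
- env.landmark_of(picture, label): "point" ([column, row] in pixels: a listed point, or the origin of a listed thing).
The state is a dict: "time_s": time; "qpos": joint angles; "qvel": joint speeds; "effort": joint torques, N m; "ee_pos": TCP position; "ee_rot": TCP orientation; "force": force on the tool from outside, world axes, zero at the start; "torque": the same for the moment, N m; "gripper_width": finger opening in mm; "gripper_force": force on a finger pad.
Only numpy, scipy, OpenCV 4.12 (cv2) and the standard library are available. Lean on these libraries where they do the work, as an engineer would, in place of code of your own. Each camera call takes 0.05 s, during which the arm holds its last target. There are 200 camera calls.

## Working session

There is one attempt and no reset: what is moved stays moved. The work goes in short steps, Python scripts to look and compute and a tool call to move; the robot and the scene stay as the last step left them, time stands still between calls to the robot, and variables do not carry over. Pictures are saved under pics/ and viewed, at most 10 in all, crops included, and the job is handed in when it is done.

Besides the shell and the picture viewer there is one more tool, called after "Emit:" as name([rows], argument=value, ...), one row to a line, values as JSON. move_arm: Moves the arm, as the interface text tells. Its arguments: {"type":"object","properties":{"plan":{"type":"array","items":{"type":"array"}},"squeeze":{"type":"number"}},"required":["plan"]}

```bash
mkdir -p pics; cat > h.py <<'E'
from workcell import env
import numpy as np, cv2
from scipy.spatial.transform import Rotation as R
def rot(o):
    o=np.array(o,float)
    if o.shape==(3,3): return o
    if o.size==4: return R.from_quat(o).as_matrix()
    return R.from_euler('xyz',o,degrees=True).as_matrix()
def ray(p,u,v):
    f=240/np.tan(np.radians(p['fovy'])/2)
    return np.array([(u-p['cx'])/f,(v-p['cy'])/f,1.])
def px2w(p,u,v,z=None):
    # z: intersect world plane; else depth
    d=rot(p['orientation'])@ray(p,u,v); c=np.array(p['position'])
    if z is not None: return c+d*(z-c[2])/d[2]
    zz=p['z_map'][int(round(v)),int(round(u))]
    return c+d*zz
def cloud(p):
    f=240/np.tan(np.radians(p['fovy'])/2)
    v,u=np.mgrid[0:480,0:640]
    z=p['z_map']
    P=np.stack([(u-p['cx'])/f*z,(v-p['cy'])/f*z,z],-1)
    return P@rot(p['orientation']).T+np.array(p['position'])
E
python3 - <<'E'
from h import *
for n in ['scene','top']:
    p=env.grab_frame(n); cv2.imwrite(f'pics/{n}0.png',p['frame'][:,:,::-1])
    print(n,p['position'],p['orientation'],p['fovy'],p['cx'],p['cy'])
    for l in ['trap','cover_bar','vent_top','tray','oil_bottle','spring','wrench','shim_dish','cover_hinge']:
        for d in env.landmark_of(p,l)[:2]:
            u,v=d['point']; print(l,round(d['score'],2),np.round(d['point']),np.round(px2w(p,u,v)))
print(env.state())
E
```

```text
scene [1151.68591187 -474.19461452  769.19959256] [-1.31975882e+02 -1.74101028e-02  6.50149217e+01] 50.89038945176814 315.9236715074281 231.56295695329183
trap 0.78 [458. 256.] [648.  58.  94.]
cover_bar 0.78 [427. 180.] [474.  99. 143.]
vent_top 0.66 [425. 234.] [608.   3. 140.]
tray 0.89 [232. 301.] [ 494. -351.    2.]
tray 0.73 [183. 227.] [ 238. -385.    4.]
oil_bottle 0.61 [378. 374.] [ 785. -192.   54.]
spring 0.6 [160. 362.] [ 574. -509.   -0.]
wrench 0.83 [268. 391.] [ 713. -357.    9.]
shim_dish 0.77 [301. 231.] [ 368. -146.    8.]
cover_hinge 0.71 [499. 233.] [641. 157. 109.]
top [ 265.1987594 -159.2376222 1289.6225813] [-169.57635316   -1.06212014  -88.9174859 ] 43.54350585496562 310.7543820297109 245.6546348059728
trap 0.83 [173. 205.] [550.  94. 149.]
cover_bar 0.76 [169. 248.] [487. 124.  22.]
vent_top 0.8 [219. 178.] [610.   7. 139.]
tray 0.82 [394. 249.] [ 499. -360.    1.]
tray 0.61 [408. 372.] [ 236. -387.    2.]
oil_bottle 0.66 [310. 135.] [ 727. -171.   79.]
spring 0.81 [462. 215.] [ 555. -484.   99.]
wrench 0.92 [390. 158.] [ 704. -351.    9.]
wrench 0.53 [392. 252.] [ 494. -355.    2.]
shim_dish 0.58 [292. 312.] [ 358. -140.    2.]
cover_hinge 0.71 [156. 156.] [646. 129. 159.]
{'time_s': 1.0, 'qpos': array([ 6.40563138e+01,  1.83090467e+01,  8.96385681e+01, -9.01711288e-04,
        7.20441619e+01, -1.14604217e+00]), 'qvel': array([ 0.02110884, -0.06824535,  0.01356564,  0.03190912,  0.09746632,
        0.09051258]), 'effort': array([-3.14191520e-04, -4.12358487e+01, -2.32229984e+01,  7.27705727e-02,
        3.76812823e-02,  5.48191892e-08]), 'ee_pos': array([241.17525894, 521.99353302, 214.00748799]), 'ee_rot': array([1.79991795e+02, 1.02213576e-03, 1.55202634e+02]), 'force': array([-0.04010282,  0.17617982,  0.46542325]), 'torque': array([-0.05612542, -0.00869372, -0.02767411]), 'gripper_force': 0.0, 'gripper_width': 90.972397118686}
```

View pics/scene0.png

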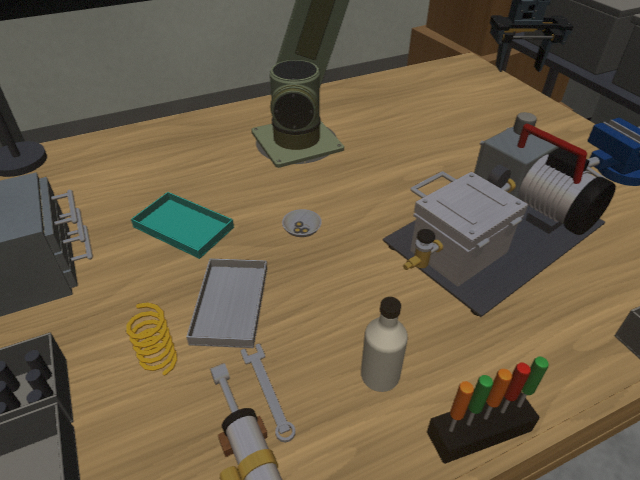

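View pics/top0.png

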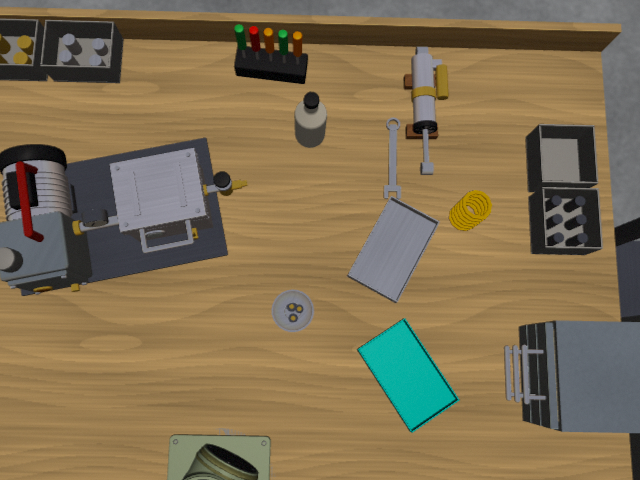

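The scene view shows the box at (468,225), its bar at (432,184) and the black vent head at (425,236). There are two tray shapes. The grey steel one is at (394,249) in the top view and (232,301) in the scene view. The turquoise one is at (408,372) in the top view and is the excluded look-alike. The grey one is meant, since it sits to the right of the rig with the wrench beyond it. I'll fit the poses from depth next and check the tray in a crop.

```bash
python3 - <<'E'
from h import *
p=env.grab_frame('top'); q=env.grab_frame('scene')
cv2.imwrite('pics/tray.png',cv2.resize(p['frame'][180:440,320:520,::-1],None,fx=2.2,fy=2.2))
A=cloud(p);B=cloud(q)
def fit(C,c,r,z0,z1,name):
    m=(np.hypot(C[...,0]-c[0],C[...,1]-c[1])<r)&(C[...,2]>z0)&(C[...,2]<z1)
    P=C[m]; 
    if len(P)<20: print(name,len(P)); return
    rc=cv2.minAreaRect(P[:,:2].astype(np.float32))
    print(name,len(P),np.round(rc[0],1),np.round(rc[1],1),round(rc[2],1),'z',np.round(np.median(P[:,2]),1))
for n,C in (('top',A),('scene',B)):
    fit(C,(625,128),120,146,165,n+' cover')
    fit(C,(497,-356),140,5,30,n+' tray rim')
    fit(C,(497,-356),140,18,30,n+' tray rim')
    fit(C,(607,5),30,130,150,n+' vent')
    fit(C,(490,107),60,130,146,n+' bar')
    fit(C,(785,-180),80,20,195,n+' bottle')
    fit(C,(360,-142),70,8,40,n+' dish')
    fit(C,(560,-500),80,10,140,n+' spring')
    fit(C,(710,-355),120,5,25,n+' wrench')
for pic in (p,q):
  for l,z in (('vent_top',139),('cover_bar',139),('cover_hinge',125),('trap',0),('tray',0)):
    d=env.landmark_of(pic,l)[0]; print(l,round(d['score'],2),np.round(px2w(pic,*d['point'],z=z)))
E
```

```text
top cover 5720 [580.9 125.8] [141.2 168.7] 12.8 z 153.4
top tray rim 2330 [ 494.1 -352.8] [275.4 266.4] 60.6 z 7.0
top tray rim 489 [ 498.3 -356. ] [120.2 201.7] 62.1 z 24.7
top vent 226 [608.6   4.2] [33.5 32. ] 5.2 z 139.2
top bar 525 [489.9 106.6] [ 50.5 108.5] 12.5 z 142.7
top bottle 1362 [ 755.2 -170.2] [67.3 63.4] 84.4 z 125.5
top dish 1276 [ 352.9 -144.4] [ 97.4 104. ] 64.6 z 16.5
top spring 1251 [ 565.4 -482.4] [ 62.7 121.8] 14.8 z 78.8
top wrench 1127 [ 706.3 -351.9] [233.6 227.2] 56.5 z 8.0
scene cover 3955 [581.8 125. ] [141.7 171.2] 13.0 z 153.2
scene tray rim 2072 [ 513.8 -355.2] [138.9 229.8] 62.7 z 13.8
scene tray rim 783 [ 498.3 -355.9] [120.9 204.1] 62.1 z 23.7
scene vent 217 [609.4   2.8] [32.7 33.4] 72.4 z 138.5
scene bar 284 [486.4 102.5] [39.9 99.8] 13.3 z 142.7
scene bottle 2977 [ 766.  -175.6] [67.6 54.6] 50.1 z 119.1
scene dish 789 [ 358.8 -141.5] [85.7 91.8] 65.9 z 17.6
scene spring 2135 [ 565.5 -481.5] [ 63.3 122.4] 17.1 z 75.4
scene wrench 1559 [ 705.4 -378.7] [181.2 209.8] 40.8 z 8.0
vent_top 0.61 [605.   5. 139.]
cover_bar 0.79 [472. 100. 139.]
cover_hinge 0.68 [648. 145. 125.]
trap 0.82 [582. 128.   0.]
tray 0.71 [ 232. -389.    0.]
vent_top 0.6 [600.   6. 139.]
cover_bar 0.59 [471. 102. 139.]
cover_hinge 0.97 [647. 144. 125.]
trap 0.67 [579. 130.   0.]
tray 0.9 [ 225. -384.    0.]
```

View pics/tray.png

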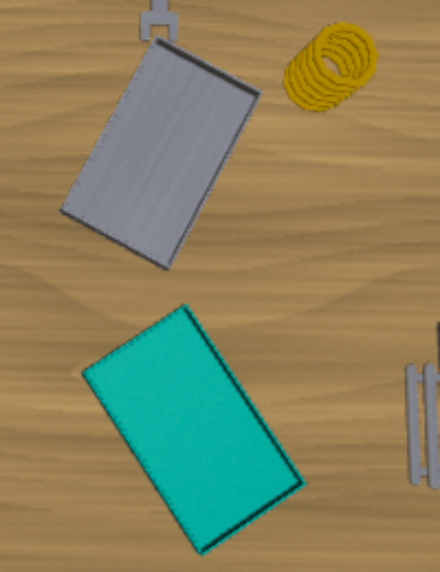

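The crop confirms the grey steel tray at (160,150), with the turquoise one at (190,430) as the decoy. The fits agree with the given sizes:

| Thing | Position (mm) | Angle |
|---|---|---|
| Trap origin | (579,125) | yaw about 12.9° |
| Vent | (608.5,3.5,139) | – |
| Bar | (469,100,139) | – |
| Tray | (498,-356) | long axis -28° |

Next I go to the vent.

Emit:
move_arm([
  [[0, 0, 4], 0, 1],
  [[0, 0, 4], 0, 1],
  [[2.8, -4, 2], -4, 1],
  [[2.8, -4, 0], -4, 1],
  [[2.8, -4, 0], -4, 1],
], squeeze=10)

```text
time_s: 2.1
ee_pos: [324.5, 403.2, 313.8]
ee_rot: [179.9, 0.0, 143.1]
force: [1.4, 0.7, -0.6]
gripper_width: 54.1
gripper_force: 0.0
```

Emit:
move_arm([
  [[2.8, -4, 0], -4, 1],
  [[2.8, -4, 0], -4, 1],
  [[2.8, -4, 0], -4, 1],
  [[2.8, -4, 0], -4, 1],
  [[2.8, -4, 0], -4, 1],
])

```text
time_s: 2.6
ee_pos: [464.5, 202.3, 313.2]
ee_rot: [180.0, -0.0, 123.0]
force: [0.0, 0.5, -0.3]
gripper_width: 14.0
gripper_force: 0.0
```

Emit:
move_arm([
  [[2.8, -4, 0], -4, 1],
  [[2.8, -4, 0], -4, 1],
  [[2.8, -4, 0], -4, 1],
  [[2.8, -4, 0], -4, 1],
  [[2.8, -3.5, 0], -4, 1],
])

```text
time_s: 3.1
ee_pos: [604.5, 6.9, 313.1]
ee_rot: [180.0, 0.0, 103.0]
force: [-0.6, 0.1, 0.9]
gripper_width: 0.6
gripper_force: 0.0
```

Emit:
move_arm([
  [[0.4, -0.3, -4], 0, 1],
  [[0, 0, -4], 0, 1],
  [[0, 0, -4], 0, 1],
  [[0, 0, -4], 0, 1],
  [[0, 0, 0], 0, 1],
])

```text
time_s: 3.6
ee_pos: [603.6, 6.0, 147.3]
ee_rot: [-179.3, -0.2, 103.2]
force: [-0.3, 0.0, -0.5]
gripper_width: 0.9
gripper_force: 0.0
```

```bash
python3 - <<'E'
from h import *
p=env.grab_frame('scene'); cv2.imwrite('pics/v.png',cv2.resize(p['frame'][100:330,340:600,::-1],None,fx=2.2,fy=2.2))
print(env.state()['ee_pos'])
E
```

```text
[606.11644434   6.06226497 150.87128872]
```

View pics/v.png

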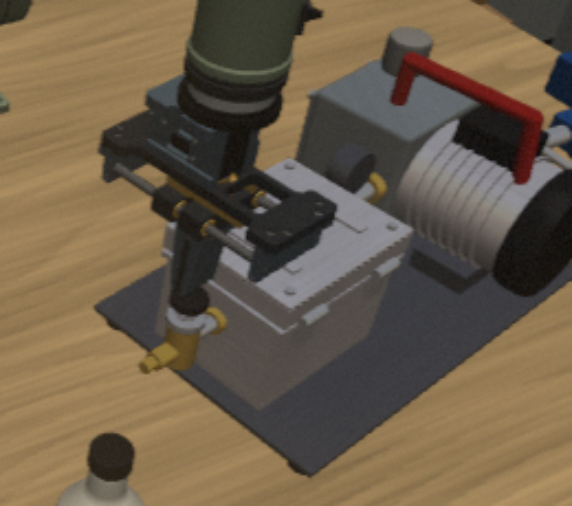

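The closed fingers are just above the black mushroom head, at (190,300) in the crop. Next I press it, watching the force.

Emit:
move_arm([
  [[0.2, -0.2, -0.5], 0, 1],
  [[0, 0, -0.5], 0, 1],
  [[0, 0, -0.5], 0, 1],
  [[0, 0, -0.5], 0, 1],
  [[0, 0, 0], 0, 1],
])

```text
time_s: 4.15
ee_pos: [610.8, 4.1, 133.7]
ee_rot: [179.8, 0.0, 103.2]
force: [2.5, -0.7, 4.7]
gripper_width: 0.6
gripper_force: 2.2
```

Emit:
move_arm([
  [[0, 0, -0.2], 0, 1],
  [[0, 0, 0], 0, 1],
])

```text
time_s: 4.35
ee_pos: [610.8, 4.1, 131.9]
ee_rot: [179.8, 0.0, 103.2]
force: [1.9, -0.7, 5.7]
gripper_width: 0.5
gripper_force: 2.7
```

Emit:
move_arm([
  [[0, 0, -0.1], 0, 1],
  [[0, 0, 0], 0, 1],
])

```text
time_s: 4.55
ee_pos: [610.8, 4.1, 131.0]
ee_rot: [179.8, 0.0, 103.2]
force: [1.1, -0.7, 5.1]
gripper_width: 0.6
gripper_force: 2.9
```

Emit:
move_arm([
  [[0, 0, -0.1], 0, 1],
  [[0, 0, 0], 0, 1],
])

```text
time_s: 4.75
ee_pos: [610.8, 4.1, 130.1]
ee_rot: [179.8, 0.0, 103.2]
force: [0.8, -0.4, 6.2]
gripper_width: 0.4
gripper_force: 3.1
```

Emit:
move_arm([
  [[0, 0, -0.2], 0, 1],
  [[0, 0, 0], 0, 1],
])

```text
time_s: 4.95
ee_pos: [610.8, 4.1, 128.2]
ee_rot: [179.8, 0.0, 103.2]
force: [1.5, -0.2, 6.9]
gripper_width: 0.5
gripper_force: 3.6
```

Emit:
move_arm([
  [[0, 0, -0.1], 0, 1],
  [[0, 0, 0], 0, 1],
])

```text
time_s: 5.15
ee_pos: [610.8, 4.1, 127.4]
ee_rot: [179.8, 0.0, 103.2]
force: [1.3, -1.4, 7.5]
gripper_width: 0.3
gripper_force: 3.8
```

Emit:
move_arm([
  [[0, 0, -0.1], 0, 1],
  [[0, 0, 0], 0, 1],
])

```text
time_s: 5.35
ee_pos: [610.8, 4.1, 127.2]
ee_rot: [179.8, 0.1, 103.2]
force: [-1.1, -0.7, 10.5]
gripper_width: 0.6
gripper_force: 5.6
```

Emit:
move_arm([
  [[0, 0, -0.1], 0, 1],
  [[0, 0, 0], 0, 1],
])

```text
time_s: 5.55
ee_pos: [610.8, 4.1, 127.2]
ee_rot: [179.8, 0.1, 103.2]
force: [-1.5, -0.7, 15.3]
gripper_width: 0.6
gripper_force: 7.8
```

It is at the stop: z has stalled at 127.2 while the force rises. I hold it for 1.5 s, then release.

Emit:
move_arm([
  [[0, 0, 0], 0, 1],
  [[0, 0, 0], 0, 1],
  [[0, 0, 0], 0, 1],
  [[0, 0, 0], 0, 1],
  [[0, 0, 0], 0, 1],
])

```text
time_s: 6.05
ee_pos: [610.9, 4.1, 127.2]
ee_rot: [179.8, 0.1, 103.2]
force: [-1.3, -0.1, 15.4]
gripper_width: 0.4
gripper_force: 7.7
```

Emit:
move_arm([
  [[0, 0, 0], 0, 1],
  [[0, 0, 0], 0, 1],
  [[0, 0, 0], 0, 1],
  [[0, 0, 0], 0, 1],
  [[0, 0, 0], 0, 1],
])

```text
time_s: 6.55
ee_pos: [610.8, 4.1, 127.2]
ee_rot: [179.8, 0.1, 103.2]
force: [-1.8, -0.7, 15.6]
gripper_width: 0.2
gripper_force: 7.7
```

Emit:
move_arm([
  [[0, 0, 0], 0, 1],
  [[0, 0, 0], 0, 1],
  [[0, 0, 0], 0, 1],
  [[0, 0, 0], 0, 1],
  [[0, 0, 0], 0, 1],
])

```text
time_s: 7.05
ee_pos: [610.8, 4.1, 127.2]
ee_rot: [179.8, 0.1, 103.2]
force: [-1.4, -0.4, 15.7]
gripper_width: 0.8
gripper_force: 7.7
```

Emit:
move_arm([
  [[0, 0, 0.5], 0, 1],
  [[0, 0, 1], 0, 1],
  [[0, 0, 3], 0, 1],
  [[0, 0, 4], 0, 0.2],
  [[0, 0, 4], 0, 0],
])

```text
time_s: 7.55
ee_pos: [608.2, 4.2, 249.2]
ee_rot: [-179.8, -0.1, 103.2]
force: [0.8, -0.7, -0.4]
gripper_width: 13.8
gripper_force: 0.0
```

Emit:
move_arm([
  [[-3.5, 2.4, 0], 0, 0.45],
  [[-3.5, 2.4, 0], 0, 0.45],
  [[-3.5, 2.4, 0], 0, 0.45],
  [[-3.4, 2.4, -3], 0, 0.45],
  [[0, 0, -3], 0, 0.45],
])

```text
time_s: 8.05
ee_pos: [467.0, 101.3, 189.6]
ee_rot: [-179.9, -0.1, 103.4]
force: [0.8, 0.7, -1.1]
gripper_width: 50.0
gripper_force: 0.0
```

```bash
python3 - <<'E'
from h import *
p=env.grab_frame('wrist'); cv2.imwrite('pics/w.png',p['frame'][:,:,::-1])
s=env.state();print(s['ee_pos'],s['ee_rot'],s['gripper_width'])
C=cloud(p)
m=(np.hypot(C[...,0]-470,C[...,1]-100)<60)&(C[...,2]>130)&(C[...,2]<150)
P=C[m]; print(len(P))
c,s_=np.cos(np.radians(12.9)),np.sin(np.radians(12.9))
L=(P[:,:2]-[579.3,125])@np.array([[c,-s_],[s_,c]])
k=np.abs(L[:,1])<30
print(np.histogram(L[k,0],bins=np.arange(-150,-60,5)))
h=p['frame'].shape
E
```

```text
[465.50698358  99.81346656 184.39403025] [-1.79363932e+02 -4.43305753e-02  1.03351374e+02] 49.684991864288506
2738
(array([  0,   0,   0,   0,   0,   0, 172, 596, 398,   0,   0,   0,   0,
         0,   0,   0, 263]), array([-150, -145, -140, -135, -130, -125, -120, -115, -110, -105, -100,
        -95,  -90,  -85,  -80,  -75,  -70,  -65]))
```

View pics/w.png

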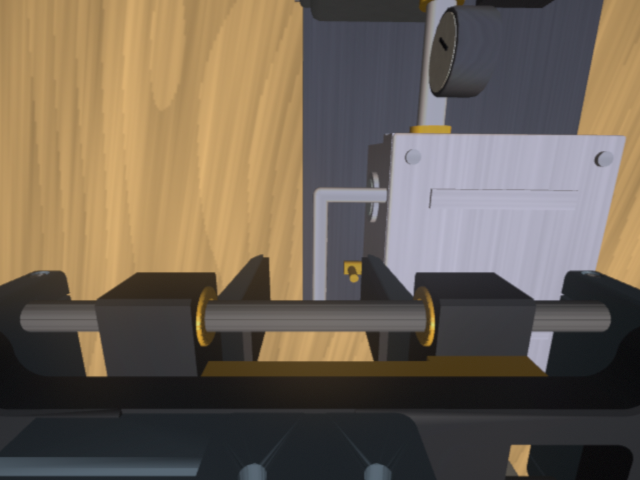

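The bar is between the open fingers, at (320,270) in the wrist view. I descend and close.

Emit:
move_arm([
  [[0, 0, -2], 0, 0.45],
  [[0, 0, -3], 0, 0.45],
  [[0, 0, -1.5], 0, 0.45],
  [[0, 0, 0], 0, 0.45],
  [[0, 0, 0], 0, 0.45],
])

```text
time_s: 8.6
ee_pos: [471.9, 99.3, 125.1]
ee_rot: [-180.0, -0.0, 103.2]
force: [1.2, -0.8, 1.1]
gripper_width: 50.9
gripper_force: 0.0
```

Emit:
move_arm([
  [[0, 0, 0], 0, 0.7],
  [[0, 0, 0], 0, 0.9],
  [[0, 0, 0], 0, 1],
  [[0, 0, 0], 0, 1],
  [[0, 0, 0], 0, 1],
], squeeze=15)

```text
time_s: 9.1
ee_pos: [471.6, 99.5, 124.9]
ee_rot: [180.0, 0.0, 103.2]
force: [0.5, 0.6, 0.3]
gripper_width: 13.1
gripper_force: 0.0
```

Emit:
move_arm([
  [[0, 0, -0.4], 0, 0.8],
  [[0, 0, 0], 0, 1],
  [[0, 0, 0], 0, 1],
  [[0, 0, 0], 0, 1],
])

```text
time_s: 9.5
ee_pos: [470.5, 99.3, 120.2]
ee_rot: [-179.9, -0.0, 103.2]
force: [-2.2, -0.5, -1.0]
gripper_width: 9.9
gripper_force: 15.0
```

```bash
python3 - <<'E'
import numpy as np
c,s=np.cos(np.radians(12.9)),np.sin(np.radians(12.9))
th=np.radians(np.array(list(range(0,105,6))+[105]))
a=np.radians(4.33)+th; r=18.55
x=-r*np.cos(a); z=r*np.sin(a)
for t,dx,dz in zip(np.degrees(th[1:]),np.diff(x),np.diff(z)): print(round(t),[round(dx*c,2),round(dx*s,2),round(dz,2)])
E
```

```text
6 [np.float64(0.24), np.float64(0.06), np.float64(1.93)]
12 [np.float64(0.44), np.float64(0.1), np.float64(1.89)]
18 [np.float64(0.63), np.float64(0.14), np.float64(1.83)]
24 [np.float64(0.81), np.float64(0.19), np.float64(1.75)]
30 [np.float64(0.98), np.float64(0.23), np.float64(1.66)]
36 [np.float64(1.15), np.float64(0.26), np.float64(1.54)]
42 [np.float64(1.3), np.float64(0.3), np.float64(1.41)]
48 [np.float64(1.44), np.float64(0.33), np.float64(1.27)]
54 [np.float64(1.56), np.float64(0.36), np.float64(1.1)]
60 [np.float64(1.66), np.float64(0.38), np.float64(0.93)]
66 [np.float64(1.75), np.float64(0.4), np.float64(0.75)]
72 [np.float64(1.81), np.float64(0.42), np.float64(0.56)]
78 [np.float64(1.86), np.float64(0.43), np.float64(0.36)]
84 [np.float64(1.89), np.float64(0.43), np.float64(0.16)]
90 [np.float64(1.89), np.float64(0.43), np.float64(-0.05)]
96 [np.float64(1.88), np.float64(0.43), np.float64(-0.25)]
102 [np.float64(1.84), np.float64(0.42), np.float64(-0.45)]
105 [np.float64(0.9), np.float64(0.21), np.float64(-0.3)]
```

Emit:
move_arm([
  [[0.1, 0, 0.95], 0, 1],
  [[0.14, 0.06, 0.98], 0, 1],
  [[0.22, 0.05, 0.95], 0, 1],
  [[0.22, 0.05, 0.94], 0, 1],
  [[0.63, 0.14, 1.83], 0, 1],
])

```text
time_s: 10.0
ee_pos: [483.2, 102.2, 177.3]
ee_rot: [-179.8, -0.0, 103.2]
force: [-3.8, -0.1, -0.9]
gripper_width: 9.2
gripper_force: 15.0
```

Emit:
move_arm([
  [[0.81, 0.19, 1.75], 0, 1],
  [[0.98, 0.23, 1.66], 0, 1],
  [[1.15, 0.26, 1.54], 0, 1],
  [[1.3, 0.3, 1.41], 0, 1],
  [[0, 0, 0], 0, 1],
])

```text
time_s: 10.5
ee_pos: [527.8, 112.2, 245.3]
ee_rot: [179.8, 0.0, 103.2]
force: [-10.3, -2.6, 8.4]
gripper_width: 9.8
gripper_force: 15.0
```

Emit:
move_arm([
  [[1.3, 0.3, 1.5], 0, 1],
  [[1.5, 0.35, 1.3], 0, 1],
  [[0, 0, 0], 0, 1],
])

```text
time_s: 10.8
ee_pos: [559.7, 119.5, 270.9]
ee_rot: [179.5, 0.0, 103.2]
force: [1.4, 0.2, -4.8]
gripper_width: 9.5
gripper_force: 15.0
```

```bash
python3 - <<'E'
from h import *
p=env.grab_frame('scene'); cv2.imwrite('pics/c.png',cv2.resize(p['frame'][60:320,340:600,::-1],None,fx=2.2,fy=2.2))
E
```

```text
(no output)
```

View pics/c.png

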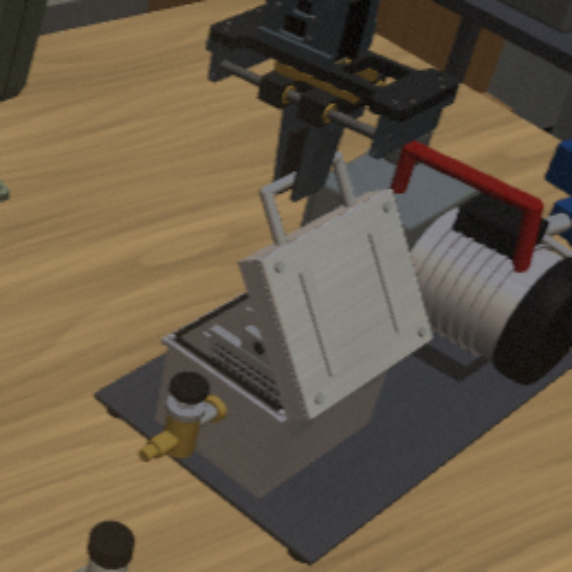

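The cover is about 60° open with the bar held between the pads at (300,180), and the vent head at (190,390) is up. I continue the arc.

Emit:
move_arm([
  [[1.66, 0.38, 0.93], 0, 1],
  [[1.75, 0.4, 0.75], 0, 1],
  [[1.81, 0.42, 0.56], 0, 1],
  [[1.86, 0.43, 0.36], 0, 1],
  [[0, 0, 0], 0, 1],
])

```text
time_s: 11.35
ee_pos: [628.5, 135.1, 296.4]
ee_rot: [179.7, 0.1, 103.2]
force: [0.6, -1.8, 3.6]
gripper_width: 9.5
gripper_force: 15.0
```

Emit:
move_arm([
  [[1.89, 0.43, 0.16], 0, 1],
  [[1.89, 0.43, -0.05], 0, 1],
  [[1.88, 0.43, -0.25], 0, 1],
  [[0.9, 0.2, -0.2], 0, 1],
  [[0, 0, 0], 0, 1],
])

```text
time_s: 11.85
ee_pos: [692.8, 149.8, 292.1]
ee_rot: [179.8, 0.1, 103.2]
force: [2.2, -1.3, 2.4]
gripper_width: 9.1
gripper_force: 15.0
```

Emit:
move_arm([
  [[0.9, 0.2, -0.2], 0, 1],
  [[0.6, 0.15, -0.2], 0, 1],
  [[0, 0, 0], 0, 1],
])

```text
time_s: 12.15
ee_pos: [707.5, 153.2, 287.5]
ee_rot: [179.9, 0.1, 103.2]
force: [2.3, -2.5, 3.7]
gripper_width: 9.4
gripper_force: 15.0
```

Emit:
move_arm([
  [[0.3, 0.07, -0.1], 0, 1],
  [[0, 0, 0], 0, 1],
])

```text
time_s: 12.35
ee_pos: [709.9, 153.7, 286.5]
ee_rot: [179.9, 0.1, 103.2]
force: [3.3, -4.3, 2.4]
gripper_width: 9.5
gripper_force: 15.0
```

Emit:
move_arm([
  [[0, 0, 0], 0, 0.7],
  [[0, 0, 0], 0, 0.6],
  [[0, 0, 0], 0, 0.5],
  [[0, 0, 0.5], 0, 0.5],
  [[0, 0, 3], 0, 0.5],
])

```text
time_s: 12.85
ee_pos: [707.7, 154.4, 317.6]
ee_rot: [-179.5, -0.1, 103.2]
force: [0.5, -0.3, 0.4]
gripper_width: 45.0
gripper_force: 0.0
```

Emit:
move_arm([
  [[0, 0, 4], 0, 0.5],
  [[-4, -1, 2], 8.5, 0.5],
  [[-4, -1, 0], 8.5, 0.6],
  [[-4, -1, 0], 8.5, 0.6],
  [[-4, -1, 0], 8.5, 0.6],
])

```text
time_s: 13.35
ee_pos: [547.5, 114.2, 381.8]
ee_rot: [180.0, -0.0, 137.6]
force: [0.1, -0.6, 0.0]
gripper_width: 36.5
gripper_force: 0.0
```

Emit:
move_arm([
  [[-4, -1, 0], 8.5, 0.6],
  [[-4, -1, 0], 8.5, 0.6],
  [[0, 0, 0], 8.5, 0.6],
  [[0, 0, 0], 8.5, 0.6],
  [[0, 0, 0], 8.5, 0.6],
])

```text
time_s: 13.85
ee_pos: [468.7, 94.4, 382.2]
ee_rot: [179.9, 0.1, -179.9]
force: [-0.2, -0.7, 1.1]
gripper_width: 36.6
gripper_force: 0.0
```

```bash
python3 - <<'E'
from h import *
s=env.state();print(s['ee_pos'],s['ee_rot'],s['gripper_width'],s['time_s'])
ims=[]
c,s_=np.cos(np.radians(12.9)),np.sin(np.radians(12.9))
for n in ['top','scene','wrist']:
    p=env.grab_frame(n); 
    ims.append(cv2.resize(p['frame'][60:300,80:320,::-1] if n=='top' else p['frame'][80:320,340:580,::-1] if n=='scene' else p['frame'][:,:,::-1], (390,390) if n!='wrist' else (260,195)))
    C=cloud(p); L=(C[...,:2]-[579.3,125])@np.array([[c,-s_],[s_,c]])
    m=(abs(L[...,0])<60)&(abs(L[...,1])<70)&(C[...,2]>126)&(C[...,2]<150)
    if m.sum(): print(n,m.sum(),np.round(L[m].mean(0),1),np.round(np.percentile(L[m],[2,98],axis=0),1),np.percentile(C[m][:,2],[5,95]))
    for d in env.landmark_of(p,'filter_tab')[:2]:
        w=px2w(p,*d['point'],z=130); print('tab',d['score'],np.round(d['point']),w,(w[:2]-[579.3,125])@np.array([[c,-s_],[s_,c]]))
    for l in ('cover','vent'): print(l,[(round(d['score'],2),np.round(d['point'])) for d in env.landmark_of(p,l)[:1]])
    m=(C[...,2]>200)&(C[...,2]<310)&(abs(L[...,1])<90)&(L[...,0]>60)&(L[...,0]<160)
    if m.sum()>50:
        A=np.c_[C[m][:,2]-125,np.ones(m.sum())]; k=np.polyfit(C[m][:,2]-125,L[m][:,0],1); print(n,'cover lean deg',90+np.degrees(np.arctan(k[0])))
cv2.imwrite('pics/box.png',np.hstack(ims[:2]))
E
```

```text
[468.65872426  94.39381608 382.2440167 ] [ 1.79945852e+02  5.09492926e-02 -1.79925550e+02] 36.60230478891644 13.85
top 15 [-19.1 -28.7] [[-59.7 -68. ]
 [ 60.   52.5]] [126.34814302 130.86374141]
tab 0.47 [177. 191.] [583.20548765  91.77583943 130.        ] [ -3.6103799 -33.257523 ]Traceback (most recent call last):
  File "<stdin>", line 13, in <module>
ValueError: it knows: cover_bar, cover_hinge, deflector, filter, filter_end, filter_tab, oil_bottle, shim_dish, spring, trap, tray, vent_top, wrench
```

```bash
python3 - <<'E'
from h import *
ims=[]
c,s_=np.cos(np.radians(12.9)),np.sin(np.radians(12.9)); M=np.array([[c,-s_],[s_,c]])
for n in ['top','scene','wrist']:
    p=env.grab_frame(n); 
    if n!='wrist': ims.append(cv2.resize(p['frame'][90:290,60:260,::-1] if n=='top' else p['frame'][80:320,340:580,::-1],(400,400)))
    C=cloud(p); L=(C[...,:2]-[579.3,125])@M
    for y0 in (-30,30):
        m=(abs(L[...,0])<30)&(abs(L[...,1]-y0)<15)&(C[...,2]>131)&(C[...,2]<147)
        if m.sum(): print(n,y0,m.sum(),np.round(np.percentile(L[m],[2,50,98],axis=0),1).tolist(),np.percentile(C[m][:,2],[5,95]))
    for d in env.landmark_of(p,'filter_tab')[:2]:
        w=px2w(p,*d['point'],z=130); print('tab',d['score'],np.round(d['point']),w,(w[:2]-[579.3,125])@M)
    m=(C[...,2]>170)&(C[...,2]<255)&(abs(L[...,1])<80)&(L[...,0]>60)&(L[...,0]<170)
    if m.sum()>50:
        k=np.polyfit(C[m][:,2]-125,L[m][:,0],1); print(n,'cover angle',90+np.degrees(np.arctan(k[0])))
cv2.imwrite('pics/box.png',np.hstack(ims))
E
```

```text
tab 0.69 [176. 193.] [579.05520717  93.51057977 130.        ] [ -7.26863127 -30.64001484]
tab 0.5 [294. 312.] [ 349.29336072 -145.96534765  130.        ] [-284.69459168 -212.77749696]
top cover angle 106.11985746097652
scene -30 148 [[-16.6, -36.6], [3.9, -33.6], [21.7, -26.3]] [131.84353418 143.53576373]
tab 0.6 [461. 222.] [600.15126456  92.92246989 130.        ] [ 13.16369123 -35.92297879]
scene cover angle 103.9745273784466
wrist -30 153 [[-19.1, -35.3], [-9.0, -29.9], [4.5, -25.5]] [133.84219216 143.58241315]
tab 0.69 [314. 295.] [589.68756776  92.4100086  130.        ] [  2.84967859 -34.08648464]
```

View pics/box.png

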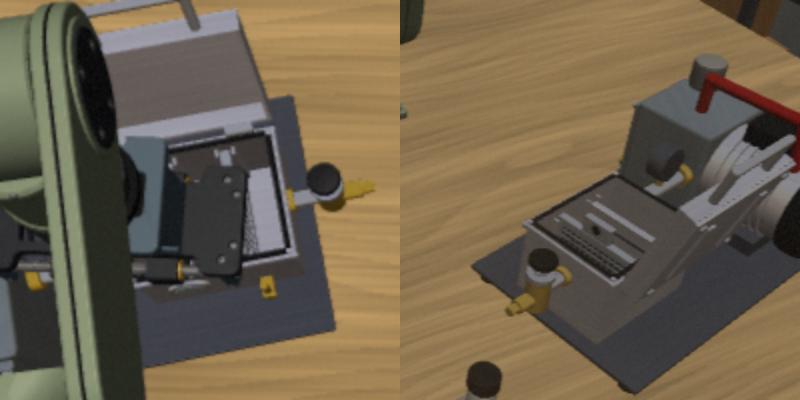

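The cover rests at about 106°, its stop. The tab with its hole and the mesh plate are in the -y guides, at (597,230) in the right half. The tab is at local (1,-31), and the plain plate is in the +y guides. I move above the tab.

Emit:
move_arm([
  [[4, 0, 0], 4.3, 0.6],
  [[4, 0, 0], 4.3, 0.6],
  [[3.85, 0.1, 0], 4.2, 0.6],
  [[0, 0, -4], 0, 0.6],
  [[0, 0, -4], 0, 0.6],
])

```text
time_s: 14.75
ee_pos: [590.0, 95.3, 300.4]
ee_rot: [180.0, 0.1, -167.6]
force: [0.3, 0.9, -0.6]
gripper_width: 36.4
gripper_force: 0.0
```

Emit:
move_arm([
  [[0, 0, -4], 0, 0.6],
  [[0, 0, -4], 0, 0.6],
  [[0, 0, -4], 0, 0.6],
  [[0, 0, 0], 0, 0.6],
  [[0, 0, 0], 0, 0.6],
])

```text
time_s: 15.25
ee_pos: [588.4, 95.3, 181.9]
ee_rot: [180.0, -0.0, -167.5]
force: [-0.2, -0.7, -0.0]
gripper_width: 36.7
gripper_force: 0.0
```

```bash
python3 - <<'E'
from h import *
s=env.state();print(s['ee_pos'],s['ee_rot'],s['gripper_width'],s['time_s'])
c,s_=np.cos(np.radians(12.9)),np.sin(np.radians(12.9)); M=np.array([[c,-s_],[s_,c]])
for n in ['scene','wrist']:
    p=env.grab_frame(n); 
    C=cloud(p); L=(C[...,:2]-[579.3,125])@M
    m=(abs(L[...,0])<30)&(abs(L[...,1]+30)<15)&(C[...,2]>131)&(C[...,2]<146)
    if m.sum(): print(n,m.sum(),np.round(np.percentile(L[m],[2,50,98],axis=0),1).tolist(),np.percentile(C[m][:,2],[5,95]))
    if n=='wrist': cv2.imwrite('pics/w2.png',p['frame'][:,:,::-1])
E
```

```text
[588.36647968  95.27422243 181.89323441] [ 1.79991125e+02 -1.14943177e-02 -1.67524225e+02] 36.67058084137844 15.25
scene 147 [[-16.2, -36.6], [3.7, -33.4], [21.6, -25.8]] [132.05150975 143.22203929]
wrist 871 [[-18.6, -35.2], [-0.8, -30.5], [19.9, -25.9]] [137.32717742 143.51008982]
```

View pics/w2.png

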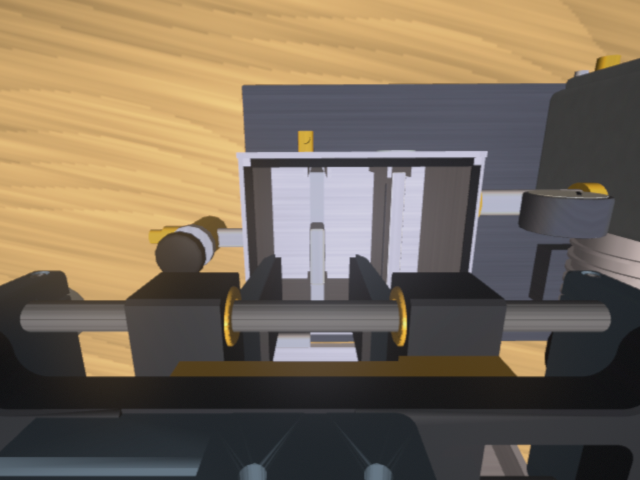

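The tab at (318,250) is centred between the fingers, at local (0.5,-30.6). I descend and grip.

Emit:
move_arm([
  [[-0.1, 0, -2.5], 0, 0.6],
  [[0, 0, -2.5], 0, 0.6],
  [[0, 0, -1.5], 0, 0.6],
  [[0, 0, -0.6], 0, 0.6],
  [[0, 0, 0], 0, 0.6],
])

```text
time_s: 15.85
ee_pos: [587.8, 95.3, 111.5]
ee_rot: [-180.0, 0.1, -167.5]
force: [-0.4, 0.2, 0.6]
gripper_width: 36.6
gripper_force: 0.0
```

Emit:
move_arm([
  [[0, 0, 0], 0, 0.75],
  [[0, 0, 0], 0, 0.85],
  [[0, 0, 0], 0, 1],
  [[0, 0, 0], 0, 1],
  [[0, 0, 0], 0, 1],
], squeeze=35)

```text
time_s: 16.35
ee_pos: [587.3, 95.5, 111.1]
ee_rot: [180.0, 0.1, -167.5]
force: [-0.0, 0.9, 2.9]
gripper_width: 10.1
gripper_force: 35.0
```

Emit:
move_arm([
  [[0, 0, 0], 0, 1],
  [[0, 0, 0], 0, 1],
  [[0, 0, 0], 0, 1],
])

```text
time_s: 16.65
ee_pos: [587.3, 95.5, 111.1]
ee_rot: [180.0, 0.1, -167.5]
force: [-1.6, 0.7, 5.4]
gripper_width: 9.6
gripper_force: 35.0
```

Emit:
move_arm([
  [[0, 0, 0.5], 0, 1],
  [[0, 0, 1], 0, 1],
  [[0, 0, 1.5], 0, 1],
  [[0, 0, 1.5], 0, 1],
  [[0, 0, 1.5], 0, 1],
])

```text
time_s: 17.15
ee_pos: [586.5, 94.9, 170.6]
ee_rot: [-180.0, -0.1, -167.5]
force: [0.7, 0.7, -4.3]
gripper_width: 10.0
gripper_force: 35.0
```

Emit:
move_arm([
  [[0, 0, 1.5], 0, 1],
  [[0, 0, 1.5], 0, 1],
  [[0, 0, 1.5], 0, 1],
  [[0, 0, 1.5], 0, 1],
  [[0, 0, 1.5], 0, 1],
])

```text
time_s: 17.65
ee_pos: [586.5, 94.9, 245.6]
ee_rot: [-180.0, -0.1, -167.5]
force: [0.6, -0.8, -3.6]
gripper_width: 9.9
gripper_force: 35.0
```

Emit:
move_arm([
  [[0, 0, 1.5], 0, 1],
  [[0, 0, 1.5], 0, 1],
  [[0, 0, 1.5], 0, 1],
  [[0, 0, 1.5], 0, 1],
  [[0, 0, 1.5], 0, 1],
])

```text
time_s: 18.15
ee_pos: [586.5, 94.8, 320.6]
ee_rot: [-180.0, -0.1, -167.5]
force: [0.1, 0.5, -3.3]
gripper_width: 10.0
gripper_force: 35.0
```

```bash
python3 - <<'E'
from h import *
s=env.state();print(s['ee_pos'],s['ee_rot'],s['gripper_width'],s['force'],s['time_s'])
p=env.grab_frame('scene'); cv2.imwrite('pics/l.png',cv2.resize(p['frame'][40:320,320:600,::-1],None,fx=2,fy=2))
E
```

```text
[586.48408691  94.84527806 320.62094515] [-1.79983478e+02 -9.53816154e-02 -1.67504183e+02] 10.00565027705532 [ 0.10894851  0.47063747 -3.3389809 ] 18.15
```

View pics/l.png

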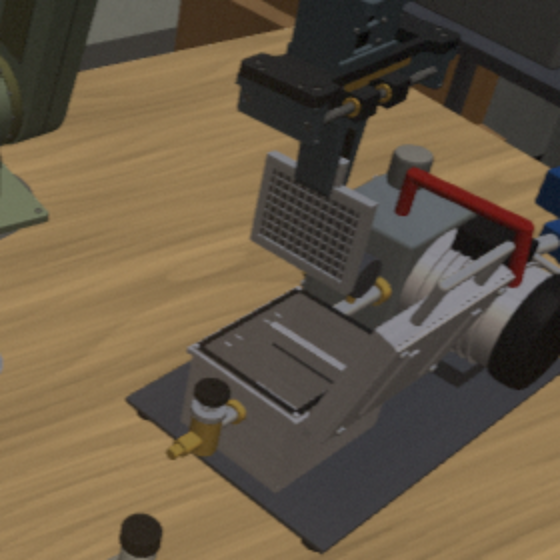

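The mesh filter is out and upright in the gripper at (310,220), and the deflector is still in the box at (305,340). Its lower edge is at z≈238, clear of the 190 mm bottle. I carry it to the tray.

Emit:
move_arm([
  [[-0.3, -1.5, 0], -2, 1],
  [[-0.6, -3, 0], -4, 1],
  [[-0.8, -4, 0], -4, 1],
  [[-0.8, -4, 0], -4, 1],
  [[-0.8, -4, 0], -4, 1],
])

```text
time_s: 18.7
ee_pos: [552.3, -72.1, 319.0]
ee_rot: [-180.0, -0.2, 174.3]
force: [1.2, -0.4, -4.1]
gripper_width: 9.9
gripper_force: 35.0
```

Emit:
move_arm([
  [[-0.8, -4, 0], -4, 1],
  [[-0.8, -4, 0], -4, 1],
  [[-0.8, -4, 0], -4, 1],
  [[-0.8, -4, 0], -4, 1],
  [[-0.8, -4, 0], -4, 1],
])

```text
time_s: 19.2
ee_pos: [511.9, -271.9, 319.1]
ee_rot: [-180.0, -0.2, 154.2]
force: [0.0, 0.4, -4.2]
gripper_width: 9.6
gripper_force: 35.0
```

Emit:
move_arm([
  [[-0.8, -4, 0], -2.4, 1],
  [[-0.5, -3, 0], 0, 1],
  [[-0.2, -1.6, 0], 0, 1],
  [[0, 0, 0], 0, 1],
  [[0, 0, 0], 0, 1],
])

```text
time_s: 19.7
ee_pos: [498.5, -355.1, 319.6]
ee_rot: [179.9, -0.1, 152.1]
force: [0.4, -0.5, -4.3]
gripper_width: 10.0
gripper_force: 35.0
```

```bash
python3 - <<'E'
from h import *
s=env.state();print(s['ee_pos'],s['ee_rot'],s['gripper_width'],s['force'],s['time_s'])
for n in ('scene','top'):
    C=cloud(env.grab_frame(n))
    m=(np.hypot(C[...,0]-498.3,C[...,1]+356)<125)&(C[...,2]>18)&(C[...,2]<30)
    print(n,m.sum(),cv2.minAreaRect(C[m][:,:2].astype(np.float32)))
    m=(np.hypot(C[...,0]-498.3,C[...,1]+356)<100)&(C[...,2]>225)&(C[...,2]<325)
    P=C[m]; print(len(P),P[:,2].min(),cv2.minAreaRect(P[P[:,2]<300][:,:2].astype(np.float32)) if len(P)>20 else '')
E
```

```text
[ 498.54901448 -355.12740192  319.61879179] [ 1.79920982e+02 -1.17833007e-01  1.52063340e+02] 10.049959582418118 [ 0.39469456 -0.50993415 -4.2899861 ] 19.7
scene 774 ((498.9960632324219, -356.2393798828125), (121.00078582763672, 203.2908172607422), 62.05522155761719)
1125 235.6249848724567 ((501.35052490234375, -351.3427734375), (10.759810447692871, 114.81392669677734), 58.28926467895508)
top 45 ((565.0828247070312, -404.0375671386719), (121.45234680175781, 25.880905151367188), 35.487098693847656)
39 236.86517511738612 ((493.9295959472656, -347.01055908203125), (2.212899684906006, 24.094467163085938), 62.98881912231445)
```

Position and yaw are right, the tray hasn't moved, and the plate's lower edge is at z≈236. I lower it 18 cm, which puts the edge at about 55 mm.

Emit:
move_arm([
  [[0, 0, -2], 0, 1],
  [[0, 0, -3], 0, 1],
  [[0, 0, -3], 0, 1],
  [[0, 0, -3], 0, 1],
  [[0, 0, -2.5], 0, 1],
])

```text
time_s: 20.3
ee_pos: [499.0, -353.9, 184.0]
ee_rot: [180.0, -0.1, 152.2]
force: [-0.3, -0.8, -4.3]
gripper_width: 9.6
gripper_force: 35.0
```

Emit:
move_arm([
  [[0, 0, -2], 0, 1],
  [[0, 0, -1.5], 0, 1],
  [[0, 0, -1], 0, 1],
  [[0, 0, 0], 0, 1],
  [[0, 0, 0], 0, 1],
])

```text
time_s: 20.8
ee_pos: [499.6, -355.6, 141.2]
ee_rot: [-180.0, 0.1, 152.1]
force: [-0.2, -1.0, -4.1]
gripper_width: 9.7
gripper_force: 35.0
```

Emit:
move_arm([
  [[0, 0, 0], 0, 1],
  [[0, 0, 0], 0, 1],
  [[0, 0, 0], 0, 1],
  [[0, 0, 0], 0, 1],
  [[0, 0, 0], 0, 1],
])

```text
time_s: 21.3
ee_pos: [499.0, -355.9, 140.5]
ee_rot: [180.0, 0.0, 152.1]
force: [0.1, 0.1, -3.4]
gripper_width: 10.2
gripper_force: 35.0
```

```bash
python3 - <<'E'
from h import *
s=env.state();print(s['ee_pos'],s['ee_rot'],s['qvel'].round(2),s['gripper_width'],s['force'],s['time_s'])
p=env.grab_frame('scene'); cv2.imwrite('pics/f.png',p['frame'][:,:,::-1])
C=cloud(p)
c,s_=np.cos(np.radians(-28)),np.sin(np.radians(-28)); L=(C[...,:2]-[498.3,-356])@np.array([[c,-s_],[s_,c]])
m=(abs(L[...,0])<70)&(abs(L[...,1])<20)&(C[...,2]>32)&(C[...,2]<120)
print(m.sum(),C[m][:,2].min(),np.percentile(L[m],[1,50,99],axis=0))
for z0,z1 in((45,70),(100,125)):
    k=m&(C[...,2]>z0)&(C[...,2]<z1); print(z0,np.median(L[k],axis=0))
E
```

```text
[ 498.96905007 -355.88486452  140.54406504] [1.79995524e+02 1.33550882e-02 1.52095742e+02] [-0.    0.1   0.14 -0.02  0.01  0.05] 10.179431209976133 [ 0.08527057  0.08198455 -3.36474356] 21.3
561 55.34902915000066 [[-53.06824225  -3.42487095]
 [ 18.00332575   4.14637917]
 [ 57.70349773   6.57648082]]
45 [14.40337321  5.37994312]
100 [24.10293529  3.99137   ]
```

View pics/f.png

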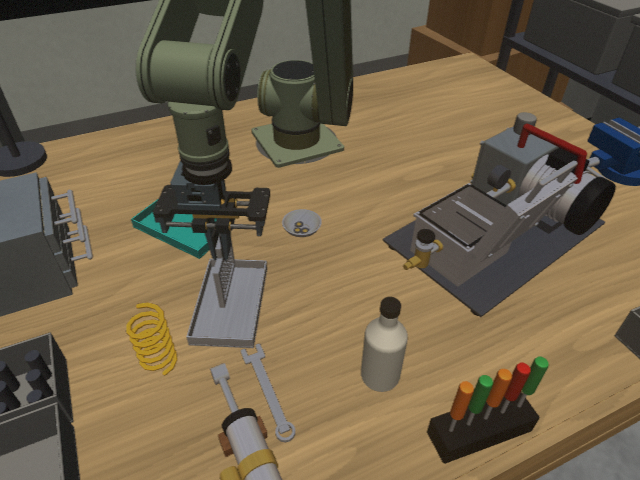

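The plate hangs upright at (225,280), lengthwise over the grey tray, with its lower edge at z≈56. The cover is open at (530,200), and the bottle, spring, wrench and dish have not moved. I hand it in.

```bash
python3 -c "
from workcell import env
print(env.job_done())"
```

```text
the job is handed in; nothing more can be done
None
```

I vented the trap, opened the cover to its stop, and handed the job in at about 21 s with the mesh filter held upright and still, about 3 cm above the rim of the steel drip tray and lengthwise along it; no verdict came back.

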